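Set the rail magnifier at its ball notch

TASK

Get the magnifier on the pattern rail ready for checking the wax lines: first tip its lens head down until the lens lies level, then take the carriage by its upright grip block and slide it along the rail to the clamp that has the sprung ball, until you feel the ball drop into the notch in the carriage's side, without running on past it. Finish while still holding the grip block there, ball in the notch and lens level; leave the other things on the table where they are.

Things in the scene. Friction and masses are not known exactly. Their poses are not given: they have to be found in the camera images.
- rail: Straight aluminium rail 460 mm long on a dark steel base plate, fixed to the table. Origin: underside of the rail's middle, at table height. y axis along the rail, x axis away from the robot, to the side where the clamps stand (yaw within 0.18 rad). Rail 30 mm wide, top 32 mm high; base plate 8 mm thick, from x = -30 to +75 mm.
- carriage (a joint): Place (m) of the aluminium carriage along the rail's y axis; 0 = middle of the rail, range -0.185 to 0.185. The carriage is 68 mm long, about 54 mm across, its top 50 mm above the table. It slides with about 1.2 N of friction plus light damping and stays where it is left.
- grip_block: Upright black ribbed block in the middle of the carriage's top, to be pinched along the rail direction: 16 mm along the rail, 30 mm across it, 45 mm tall, from 50 to 95 mm above the table. Origin: centre of its underside (50 mm above the table, over the rail's centre line); axes like the rail's.
- notch (a point): Middle of the 10.4 mm wide notch in the carriage's far (+x) side, 38 mm above the table, 27 mm to the rail's +x side of the grip block's axis. It lies beside the middle of the block.
- ball_clamp: Aluminium block 30 x 28 x 36 mm on the base plate, on the rail's +x side, left or right of the carriage, fixed; a steel barrel across it has a round black knob (24 mm) at the far end and a 12 mm sprung steel ball at the rail end. Origin: centre of its underside, 8 mm above the table; axes like the rail's. The carriage is at the notch when point notch has the same place along the rail as this origin.
- ball_home (a point): The sprung ball, 30 mm to the -x side of its clamp's origin and 30 mm above it. The coming carriage's end ramp (ends 34 mm from the notch) first pushes it in, with about 2 N; it then rides on the flat side. From about 5 mm before the notch it pulls the carriage in; driving it out again takes about 5 N besides friction. Let go within 4 mm of the notch, the carriage is pulled home.
- plain_clamp: A block of the same size with no ball, barrel or round knob, but an upright steel wing screw on top, at the other part of the rail on the same side. It does not touch the carriage. Origin: centre of its underside.
- head (a joint): Tilt (rad) of the magnifier's lens head: 0 = lens level, positive = tipped up (0.5 to 0.9 at the start), range -0.5 to 1.1. The hinge is stiff (about 0.2 N m of friction) and stays where it is left; it has no stop at level.
- head_hinge (a point): Hinge of the lens head, on the carriage: 38 mm to the rail's -x (robot) side of the grip block's axis, 68 mm above the table. The hinge axis runs along the rail.
- head_tab (a point): Grip point on the 12 x 12 mm bar that sticks out of the lens ring on the robot's side, 126 mm from the hinge axis. The bar spans 94 to 138 mm from the axis; the lens ring (72 mm across, 9 mm thick) is centred 62 mm from it. Axes are the head's: y along the hinge, x towards the hinge. Pinched along the rail direction, the bar can turn between the fingers as the head tilts.
- cup: Clear open plastic cup, 74 mm across, 100 mm tall, beyond the rail; leave it. Origin: centre of its underside.
- brush_pot: Grey pot with brushes standing in it, 72 mm across, 190 mm tall with the brushes, to the right; leave it. Origin: centre of its underside.
- wax_pot: White electric wax pot, 166 mm across, 97 mm tall, to the left; leave it. Origin: centre of its underside.
- dye_jar: Small amber jar with a white cap, 60 mm across, 75 mm tall, to the right; leave it. Origin: centre of its underside.
- brush: Brush 200 mm long and under 30 mm tall, lying between robot and rail, partly under the lens; leave it. Origin: its underside; x along the brush.
- bottle: Clear bottle with a paper label, 60 mm across, 160 mm tall, to the left; leave it. Origin: centre of its underside.
- stamp: Copper printing stamp with a wooden knob, 70 x 60 mm, 81 mm tall, to the right; leave it. Origin: centre of its underside.

How it is judged:
On the way, in this order (a step that is already met when the one before it is completed fails the run):
1. the lens head is tipped level (value of joint head between -0.1 and 0.1 rad), for 0.3 s.
2. the carriage is held by its grip block at the ball notch, lens level (all of step 1 and y of notch in the frame of ball_clamp between -0.003 and 0.003 m and contact force between the fingers and grip_block above 2 N and velocity of joint carriage between -0.005 and 0.005 m/s), for 0.3 s.
At the end, for the whole second after the job is handed in: The lens is within 0.1 rad of level, the notch within 3 mm of the ball along the rail, the carriage at rest, and the fingers press on the grip block with more than 2 N (all of step 2); the arm keeps its last pose, push and grip.
It fails at once if the carriage is run more than 25 mm past the ball ((y of ball_clamp in the frame of rail above 0 m and y of notch in the frame of ball_clamp above 0.025 m) or (y of ball_clamp in the frame of rail below 0 m and y of notch in the frame of ball_clamp below -0.025 m)).
It fails at once if another thing on the table is shifted by more than 30 mm (distance of any of cup, brush_pot, wax_pot, dye_jar, brush, bottle, stamp from where it was at the start of the episode above 0.03 m).
It also fails if it takes over 53 s, if anything falls off the work surface, if the arm or the gripper's body presses on something with over 40 N, if the wrist force passes 120 N, or if a joint passes its speed limit or range.

ROBOT

A 7-joint arm with a two-finger parallel gripper is mounted at the origin on the work surface. World frame = base frame: x ahead of the robot, y to its left, z up, the work surface at z = 0. Lengths are in m, angles in rad, forces in N, time in s.
With the tool pointing down it reaches from about 0.425 to 0.875 m from the base axis. Payload 4.7 kg.
Tool frame: the origin (TCP) lies on the centre line of the jaws, within the pads' length; the fingertips stand 14 mm ahead of it and the grasp point (between the pads) lies 5 mm behind it; z points along the fingers, x is the direction in which the jaws open and shut, and the axes are right-handed (so a half turn about z gives the same grasp; the last joint's range is limited). The gripper opens to 87 mm and grips with 3 to 60 N. Pads are 19 mm wide; open, the fingers measure 117 mm over their backs; the gripper's body (75 mm by 190 mm) begins 51 mm behind the grasp point.
Start: joints at [1.157, 0.321, -0.07, 1.45, 0.023, 1.371, -0.057], TCP at [0.27, -0.591, 0.237] pointing down, gripper open.
Joint ranges: [-2.86, 2.86], [-0.3, 2.09], [-1.38, 1.24], [0.06, 2.45], [-1.56, 4.7], [0.09, 2.05], [-2.69, 2.69]. Speed limits (rad/s): [2.57, 2.57, 3.14, 3.14, 3.14, 3.14, 3.14].

INTERFACE

Orientations are given as a rotation vector (axis times angle).
In Python, from bench import ctrl gives the robot as it stands.
- The arm moves only by the tool drive_tool, never from a script. Its argument "rows" is a list that holds one entry, the list of rows, each a list of 5 numbers: the shift along the tool's x, y, z scaled (see below), then the turn about the tool's z scaled (see below), then the closure in counts, from 0 (fully open) to 255 (shut). In form: [[[dx, dy, dz, spin, jaw], ...]]. A call has 1 to 20 rows; each row is the pose to reach, as a shift and turn from the pose commanded when the call began, along the tool's axes at that moment, turning the shorter way round; what a row does not reach only later rows make up. The controller multiplies each number of a shift by 300 mm and each number of a turn by pi rad. A row lasts 1/8 s, in which the tool goes at most 62.5 mm and 10.7 degrees, less where a joint would pass 70% of its speed; a pose out of reach is approached as far as the arm can. A call with a number of a shift or a turn outside -1 to 1 is refused whole. A call with a gripper value outside its range is refused whole. The fingers move at their own pace and stop on an object; "grip_force" is the grip in N (left out, the last holds). Time passes only in rows, so rows that repeat a pose let the fingers close. It gives the time, the measured TCP pose, the force and the opening at its end, in the units of the state.
- ctrl.get_state(): the state, without advancing time (a new reading comes with each control period).
- ctrl.get_image(name): name is "side" or "top" or "wrist"; returns a dict with "img" (384x512x3 uint8, blue, green, red), "camera_matrix" (3x3 intrinsics, pixels), "R" (3x3) and "t" (3): a world point X has camera coordinates R X + t. Camera axes: x right, y down, z forward; pixel columns grow to the right and rows downward; lengths in m; the calibration is good to about 2 mm. A picture is of the moment at which its call begins. There is no depth.
- ctrl.close_job(): hands the job in, once; it reports no verdict.
The state is a dict: "time": time; "joint_positions": joint angles; "qd": joint speeds; "joint_torque": joint torques, N m; "position": TCP position; "tool_rot": TCP orientation; "ft_force": force on the tool from outside, world axes, zero at the start; "torque": the same for the moment, N m; "grip_width": opening from 0.0 (shut) to 1.0 (fully open).
Only numpy, scipy, OpenCV 4.12 (cv2) and the standard library are available. Lean on these libraries where they do the work, as an engineer would, in place of code of your own. Each camera call takes 0.05 s, during which the arm holds its last target.

## Working session

There is one attempt and no reset: what is moved stays moved. The work goes in short steps, Python scripts to look and compute and a tool call to move; the robot and the scene stay as the last step left them, time stands still between calls to the robot, and variables do not carry over. Pictures are saved under pics/ and viewed, and the job is handed in when it is done.

Besides the shell and the picture viewer there is one more tool, called after "Emit:" by a JSON object that holds its "name" and its "arguments". drive_tool: Moves the arm, as the interface text tells. Its arguments: {"type":"object","properties":{"rows":{"type":"array"},"grip_force":{"type":"number"}},"required":["rows"]}

```bash
mkdir -p pics; ls; cat > h.py <<'E'
import sys,json,pickle,numpy as np,cv2
from bench import ctrl
from scipy.spatial.transform import Rotation as Ro
def grab(n,tag):
    d=ctrl.get_image(n); cv2.imwrite(f'pics/{tag}.png',d['img']); pickle.dump(d,open(f'pics/{tag}.pkl','wb')); return d
def load(tag): return pickle.load(open(f'pics/{tag}.pkl','rb'))
def proj(d,X):
    c=np.asarray(d['R'])@np.asarray(X,float)+np.ravel(d['t']); p=np.asarray(d['camera_matrix'])@c; return p[:2]/p[2]
def ray(d,uv):
    R=np.asarray(d['R']);o=-R.T@np.ravel(d['t']); v=R.T@np.linalg.solve(np.asarray(d['camera_matrix']),[uv[0],uv[1],1]); return o,v
def atz(d,uv,z):
    o,v=ray(d,uv); return o+v*(z-o[2])/v[2]
def crop(tag,x0,y0,x1,y1,s,out):
    im=cv2.imread(f'pics/{tag}.png')[y0:y1,x0:x1]; cv2.imwrite(f'pics/{out}.png',cv2.resize(im,None,fx=s,fy=s,interpolation=cv2.INTER_CUBIC))
E
python3 - <<'E'
from h import *
for n in ('side','top','wrist'):
    d=grab(n,n+'0'); print(n,-np.asarray(d['R']).T@np.ravel(d['t']))
s=ctrl.get_state(); print({k:np.round(v,3) for k,v in s.items()})
E
```

```text
pics
side [ 0.37182732 -1.05417726  0.69770247]
top [0.42404335 0.00881073 1.32083133]
wrist [ 0.33441    -0.56067172  0.38247672]
{'time': np.float64(0.15), 'joint_positions': array([ 1.157,  0.322, -0.07 ,  1.451,  0.023,  1.371, -0.057]), 'qd': array([-0.   , -0.002, -0.001, -0.003,  0.   ,  0.   ,  0.   ]), 'joint_torque': array([-0.0000e+00, -4.9180e+01, -4.0500e-01, -3.1288e+01, -6.4000e-02,
        4.0000e-02,  0.0000e+00]), 'position': array([ 0.269, -0.591,  0.236]), 'tool_rot': array([-2.642e+00,  1.699e+00,  2.000e-03]), 'ft_force': array([-0.443,  1.22 ,  0.715]), 'torque': array([-0.037,  0.029,  0.004]), 'grip_width': np.float64(0.998)}
```

View pics/side0.png

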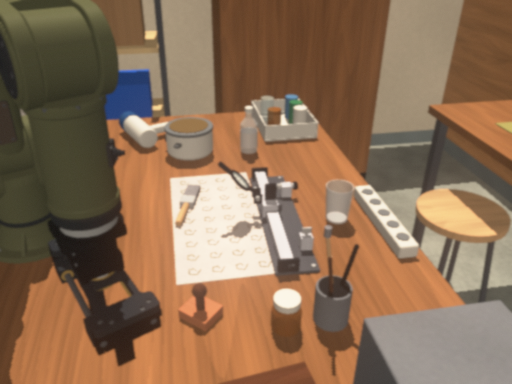

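View pics/top0.png

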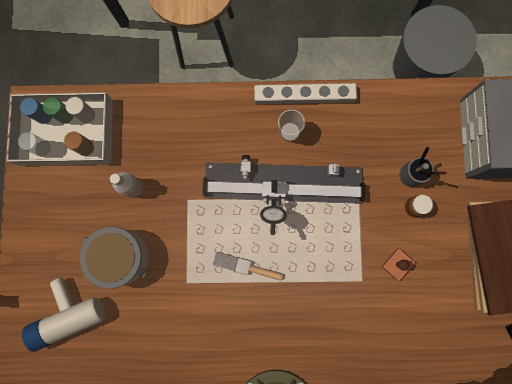

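```bash
python3 - <<'E'
from h import *
crop('top0',195,140,375,250,4.4,'t0c')
crop('side0',210,150,330,280,4.5,'s0c')
E
```

```text
(no output)
```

View pics/t0c.png

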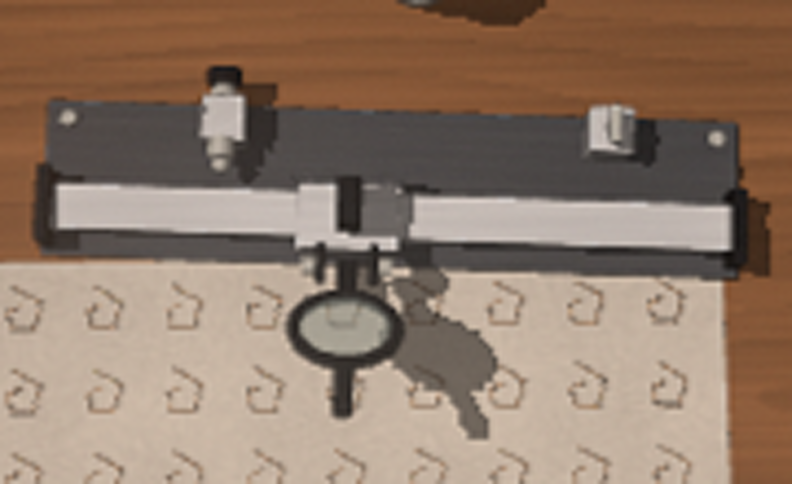

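View pics/s0c.png

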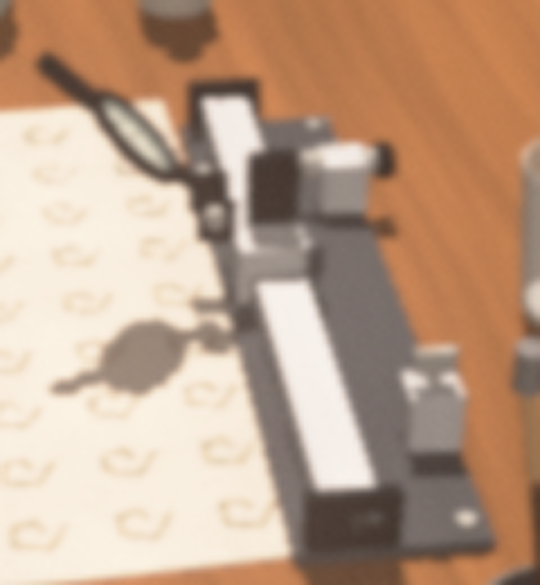

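```bash
python3 - <<'E'
from h import *
d=load('top0')
f=lambda u,v,z: atz(d,(195+u/4.4,140+v/4.4),z)
P={'railL':f(57,207,.032),'railR':f(733,228,.032),'plTL':f(48,100,.008),'plTR':f(738,123,.008),'plBR':f(735,277,.008),
'clampTop':f(224,117,.044),'ball':f(221,161,.038),'knob':f(225,75,.038),'blockTop':f(348,204,.095),'plain':f(611,129,.044),
'carr_corner NL':f(297,247,.05),'carrFL':f(299,184,.05),'tabtip@.17':f(342,412,.15),'tabtop':f(342,375,.14)}
for k,v in P.items(): print(k,v.round(4))
e=P['railL']-P['railR'];print('yaw',np.arctan2(-e[0],e[1]),np.linalg.norm(e))
e=P['plTL']-P['plTR'];print('yaw',np.arctan2(-e[0],e[1]),np.linalg.norm(e))
E
```

```text
railL [0.6201 0.1828 0.032 ]
railR [ 0.6    -0.2548  0.032 ]
plTL [0.6961 0.1923 0.008 ]
plTR [ 0.6733 -0.2658  0.008 ]
plBR [ 0.5708 -0.2597  0.008 ]
clampTop [0.6757 0.0729 0.044 ]
ball [0.6478 0.0754 0.038 ]
knob [0.7047 0.0724 0.038 ]
blockTop [ 0.6098 -0.0059  0.095 ]
plain [ 0.6639 -0.1766  0.044 ]
carr_corner NL [0.5893 0.0266 0.05  ]
carrFL [0.63   0.0248 0.05  ]
tabtip@.17 [4.791e-01 2.000e-04 1.500e-01]
tabtop [ 5.013e-01 -2.000e-04  1.400e-01]
yaw -0.04604109753541712 0.43808376318247344
yaw -0.04973187995111882 0.4586933104022676
```

```bash
python3 - <<'E'
from h import *
yaw=-0.048;xh=np.array([np.cos(yaw),np.sin(yaw),0]);yh=np.array([-np.sin(yaw),np.cos(yaw),0])
B=np.array([.6098,-.0059,0])
hin=B-.038*xh+[0,0,.068]
def pt(th,r): return hin-r*np.cos(th)*xh+[0,0,r*np.sin(th)]
a,b=load('side0'),load('top0')
print('targets side',(210+45/4.5,150+60/4.5),'top',(195+342/4.4,140+414/4.4))
for th in np.arange(.45,.95,.05): print(round(th,2),proj(a,pt(th,.138)).round(1),proj(b,pt(th,.138)).round(1), pt(th,.126).round(3), proj(a,pt(th,.062)).round(1),proj(b,pt(th,.062)).round(1))
print('lens targets side',(210+138/4.5,150+137/4.5),'top',(195+345/4.4,140+329/4.4))
E
```

```text
targets side (220.0, 163.33333333333334) top (272.72727272727275, 234.09090909090907)
0.45 [206.5 176.8] [272.2 246.1] [0.459 0.001 0.123] [233.2 186.3] [273.  220.8]
0.5 [207.7 174.6] [272.3 244.8] [0.461 0.001 0.128] [233.8 185.4] [273.  220.2]
0.55 [208.9 172.4] [272.3 243.4] [0.465 0.001 0.134] [234.3 184.4] [273.  219.6]
0.6 [210.3 170.4] [272.4 241.9] [0.468 0.001 0.139] [235.  183.5] [273.1 218.8]
0.65 [211.8 168.3] [272.4 240.3] [0.472 0.001 0.144] [235.6 182.6] [273.1 218.1]
0.7 [213.4 166.4] [272.5 238.5] [0.476 0.001 0.149] [236.4 181.8] [273.1 217.3]
0.75 [215.1 164.4] [272.6 236.6] [0.48  0.    0.154] [237.1 181. ] [273.1 216.5]
0.8 [217.  162.6] [272.7 234.6] [0.484 0.    0.158] [237.9 180.2] [273.2 215.6]
0.85 [218.9 160.8] [272.7 232.5] [ 0.489 -0.     0.163] [238.8 179.4] [273.2 214.6]
0.9 [221.  159.2] [272.8 230.3] [ 0.494 -0.     0.167] [239.7 178.7] [273.2 213.7]
lens targets side (240.66666666666666, 180.44444444444446) top (273.4090909090909, 214.77272727272725)
```

```bash
cat >> h.py <<'E'
yaw=-0.048;xh=np.array([np.cos(yaw),np.sin(yaw),0]);yh=np.array([-np.sin(yaw),np.cos(yaw),0])
def rel(p,jx=yh):
    s=ctrl.get_state(); R=Ro.from_rotvec(s['tool_rot']).as_matrix()
    d=R.T@(np.asarray(p)-s['position'])/.3
    j=R.T@jx; a=np.arctan2(j[1],j[0]); a=(a+np.pi/2)%np.pi-np.pi/2
    return np.round(np.r_[d,a/np.pi],4)
E
python3 - <<'E'
from h import *
s=ctrl.get_state();R=Ro.from_rotvec(s['tool_rot']).as_matrix();print(R.round(3))
print(rel([.485,0,.26]))
E
```

```text
[[ 0.415 -0.91  -0.001]
 [-0.91  -0.415  0.001]
 [-0.001  0.    -1.   ]]
[-1.4946 -1.4711 -0.0789  0.1515]
```

Emit:
{"name": "drive_tool", "arguments": {"rows": [[[-0.75,-0.74,-0.08,0.15,0],[-0.75,-0.74,-0.08,0.15,0],[-0.75,-0.74,-0.08,0.15,0],[-0.75,-0.74,-0.08,0.15,0],[-0.75,-0.74,-0.08,0.15,0],[-0.75,-0.74,-0.08,0.15,0],[-0.75,-0.74,-0.08,0.15,0]]]}}

```text
time: 1.02
position: [0.3781, -0.2948, 0.2606]
tool_rot: [2.173, -2.268, 0.001]
ft_force: [-0.9, -0.2, 0.8]
grip_width: 1.001
```

```bash
python3 - <<'E'
from h import *
s=ctrl.get_state();print(s['position'],s['joint_positions'].round(2) if hasattr(s['joint_positions'],'round') else s['joint_positions'])
print(rel([.475,0,.26]))
E
```

```text
[ 0.37809089 -0.29480509  0.26058139] [ 0.85 -0.05 -0.24  1.81 -0.01  1.37 -1.  ]
[-0.9956 -0.2807  0.001   0.0016]
```

Emit:
{"name": "drive_tool", "arguments": {"rows": [[[-0.99,-0.28,0,0,0],[-0.99,-0.28,0,0,0],[-0.99,-0.28,0,0,0],[-0.99,-0.28,0,0,0],[-0.99,-0.28,0,0,0],[-0.99,-0.28,0,0,0],[-0.99,-0.28,0,0,0],[-0.99,-0.28,0,0,0]]]}}

```text
time: 2.02
position: [0.4749, -0.0041, 0.2602]
tool_rot: [2.167, -2.273, -0.0]
ft_force: [0.3, 0.1, 0.4]
grip_width: 1.003
```

```bash
python3 - <<'E'
from h import *
s=ctrl.get_state();print(s['position'],s['tool_rot'],np.round(s['joint_positions'],2))
grab('wrist','w1');d=grab('top','t1');grab('side','s1')
crop('top0',0,0,2,2,1,'x')
crop('s1',150,100,330,240,4.4,'s1c')
E
```

```text
[ 0.47494924 -0.00406699  0.26023869] [ 2.16736200e+00 -2.27335756e+00 -4.95076558e-04] [ 0.57 -0.05 -0.59  1.81 -0.03  1.37 -1.63]
```

View pics/w1.png

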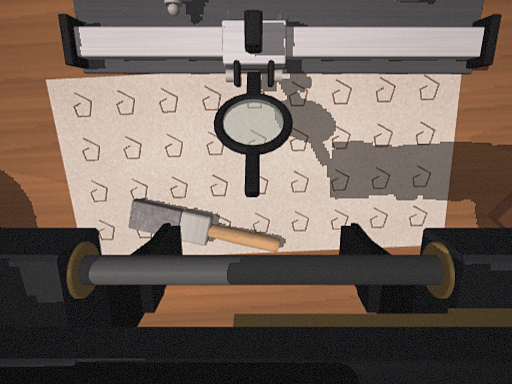

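View pics/s1c.png

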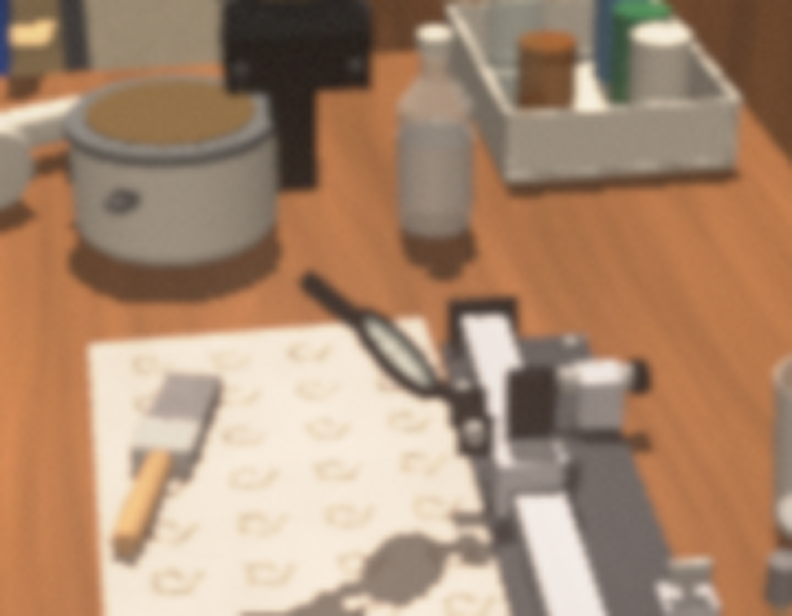

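```bash
python3 - <<'E'
from h import *
from scipy.optimize import least_squares
w,a,b=load('w1'),load('s1'),load('top0')
crop('w1',180,0,330,210,2.85,'w1c')
obs=[(w,'tip',(252,196)),(w,'lens',(254,123)),(a,'tip',(150+308/4.4,100+278/4.4)),(a,'lens',(150+400/4.4,100+350/4.4)),(b,'tip',(272.7,234.3)),(b,'lens',(273.4,214.8))]
def pt(p,r):
    h=np.array([p[0],p[1],0])-.038*xh+[0,0,.068]
    return h-r*np.cos(p[2])*xh+[0,0,r*np.sin(p[2])]
def f(p): return np.ravel([proj(c,pt(p,.138 if k=='tip' else .062))-uv for c,k,uv in obs])
r=least_squares(f,[.61,-.006,.8]);print(r.x,r.fun.reshape(-1,2).round(1)); print('tab',pt(r.x,.126))
print('cam',-np.asarray(w['R']).T@np.ravel(w['t']))
print('w block/carriage',atz(w,(222,68),.05),atz(w,(286,68),.05),'railends',atz(w,(78,55),.032),atz(w,(483,54),.032))
E
```

```text
[ 0.6133767  -0.00422714  0.79006283] [[ 0.8 -0.4]
 [-0.2 -0.6]
 [-2.1 -0.6]
 [-1.9  0.4]
 [-0.7 -0.7]
 [-0.9 -0.4]]
tab [0.48684372 0.00185111 0.15751008]
cam [ 0.54632833 -0.00679458  0.40707489]
w block/carriage [0.58606832 0.03132722 0.05      ] [ 0.58283834 -0.03566966  0.05      ] railends [0.60885356 0.18890609 0.032     ] [ 0.58862097 -0.25186845  0.032     ]
```

View pics/w1c.png

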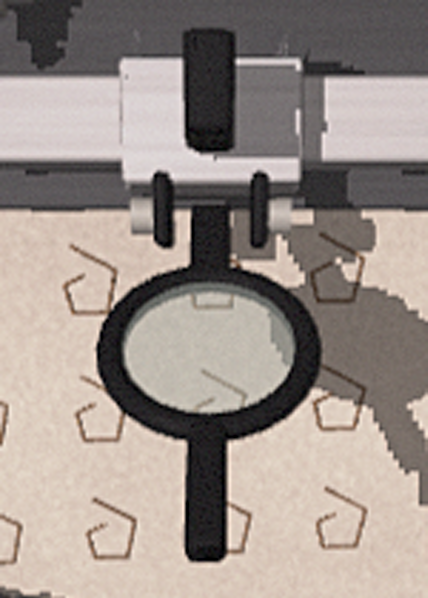

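```bash
python3 - <<'E'
from h import *
print(rel([.487,.0008,.1525]))
w=load('w1')
for uv in ((282,243),(130,222),(215,210),(212,243)): print(atz(w,uv,.02).round(3))
E
```

```text
[-0.0145 -0.0394  0.3599  0.0006]
[ 0.371 -0.027  0.02 ]
[0.41  0.168 0.02 ]
[0.421 0.057 0.02 ]
[0.375 0.065 0.02 ]
```

Emit:
{"name": "drive_tool", "arguments": {"rows": [[[-0.0145,-0.039,0.1,0,0],[-0.0145,-0.039,0.2,0,60],[-0.0145,-0.039,0.3,0,60],[-0.0145,-0.039,0.36,0,60],[-0.0145,-0.039,0.36,0,60],[-0.0145,-0.039,0.36,0,100]]], "grip_force": 12}}

```text
time: 2.92
position: [0.4878, 0.0022, 0.1536]
tool_rot: [-2.172, 2.269, -0.002]
ft_force: [0.2, 1.0, -0.8]
grip_width: 0.716
```

```bash
python3 - <<'E'
from h import *
s=ctrl.get_state();print(s['position'],s['ft_force'],s['grip_width'])
grab('wrist','w2');grab('side','s2')
crop('s2',150,100,330,240,4.4,'s2c')
E
```

```text
[0.48780266 0.00218362 0.15364421] [ 0.19310516  0.99227636 -0.80684167] 0.716467431102803
```

View pics/w2.png

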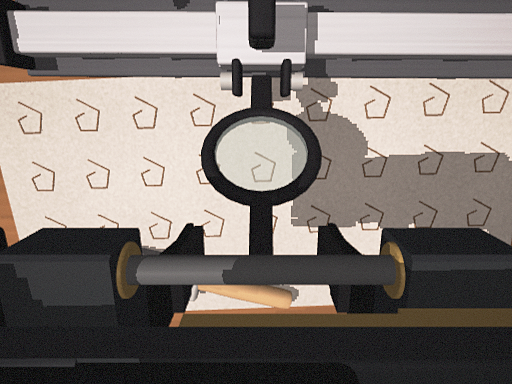

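View pics/s2c.png

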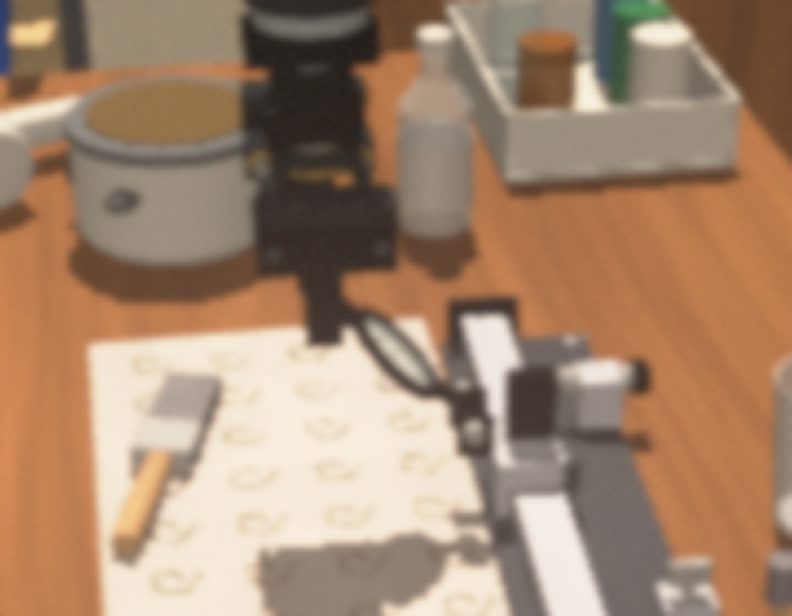

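Emit:
{"name": "drive_tool", "arguments": {"rows": [[[0,0,0,0,255],[0,0,0,0,255],[0,0,0,0,255],[0,0,0,0,255],[0,0,0,0,255],[0,0,0,0,255],[0,0,0,0,255]]], "grip_force": 12}}

```text
time: 3.9
position: [0.487, 0.0022, 0.1525]
tool_rot: [2.172, -2.269, 0.0]
ft_force: [0.3, -0.0, 0.0]
grip_width: 0.138
```

```bash
python3 - <<'E'
from h import *
s=ctrl.get_state();print(s['position'],s['ft_force'],s['grip_width']*87)
# arc plan
hin=np.array([.6134,-.0042,0])-.038*xh+[0,0,.068]
p0=s['position']; g=p0+[0,0,.005]
v=g-hin; print('r,theta',np.hypot(v@xh,v[2]),np.arctan2(v[2],-v@xh))
r=np.hypot(v@xh,v[2]);t0=np.arctan2(v[2],-v@xh)
for f in np.linspace(0,1,13)[1:]:
    th=t0*(1-f); q=g+xh*((-r*np.cos(th))-v@xh)+[0,0,r*np.sin(th)-v[2]]
    print(round(th,3),rel(q-[0,0,.005]))
E
```

```text
[0.48696671 0.00221212 0.1525116 ] [ 0.27552223 -0.0376362   0.01650917] 11.969586083745575
r,theta 0.12594228403485466 0.7905426136273586
0.725 [-0.0001  0.019   0.0201  0.0014]
0.659 [-0.0002  0.0366  0.0414  0.0014]
0.593 [-0.0002  0.0528  0.0638  0.0014]
0.527 [-0.0003  0.0675  0.0872  0.0014]
0.461 [-0.0004  0.0806  0.1116  0.0014]
0.395 [-0.0004  0.0921  0.1367  0.0014]
0.329 [-0.0005  0.1019  0.1626  0.0014]
0.264 [-0.0005  0.11    0.189   0.0014]
0.198 [-0.0005  0.1163  0.216   0.0014]
0.132 [-0.0006  0.1208  0.2432  0.0014]
0.066 [-0.0006  0.1236  0.2707  0.0014]
0.0 [-0.0006  0.1245  0.2984  0.0014]
```

Emit:
{"name": "drive_tool", "arguments": {"rows": [[[0,0.019,0.02,0,255],[0,0.0365,0.0415,0,255],[0,0.053,0.064,0,255],[0,0.0675,0.087,0,255],[0,0.0805,0.1115,0,255],[0,0.092,0.1365,0,255],[0,0.102,0.1625,0,255],[0,0.11,0.189,0,255],[0,0.1165,0.216,0,255],[0,0.121,0.243,0,255],[0,0.1235,0.271,0,255],[0,0.1245,0.298,0,255],[0,0.1245,0.298,0,255],[0,0.1245,0.298,0,255]]]}}

```text
time: 5.65
position: [0.4495, 0.004, 0.0629]
tool_rot: [2.173, -2.269, -0.001]
ft_force: [2.4, 1.0, -2.5]
grip_width: 0.138
```

```bash
python3 - <<'E'
from h import *
s=ctrl.get_state();print(s['position'],s['ft_force'],s['grip_width']*87)
grab('wrist','w3');grab('side','s3')
crop('s3',190,130,310,230,6.6,'s3c')
E
```

```text
[0.44946173 0.00396896 0.06286897] [ 2.40035975  0.98518592 -2.50001614] 12.00345779847698
```

View pics/s3c.png

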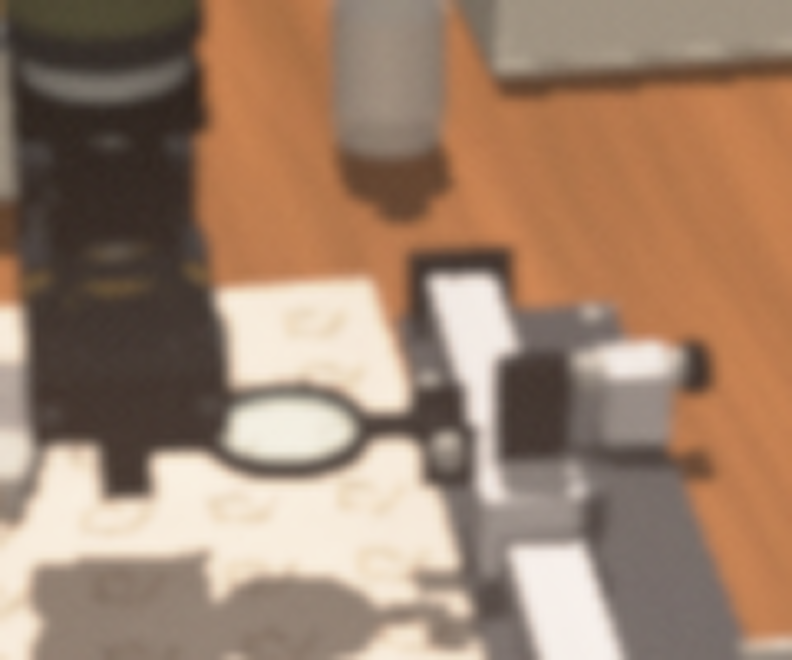

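View pics/w3.png

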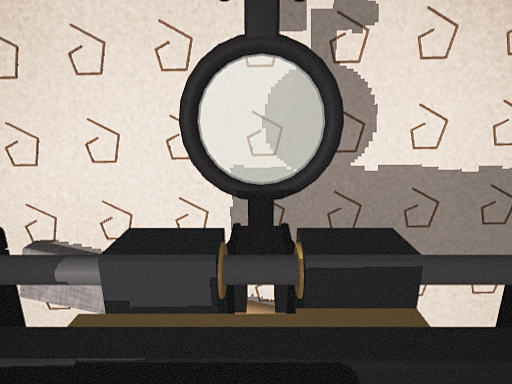

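Emit:
{"name": "drive_tool", "arguments": {"rows": [[[0,0,0,0,150],[0,0,0,0,120],[0,0,0,0,100],[0,0,0,0,80],[0,0,-0.1,0,0],[0,0,-0.25,0,0],[0,0,-0.4,0,0],[0,-0.15,-0.55,0,0],[0,-0.15,-0.55,0,0],[0,-0.15,-0.55,0,0]]]}}

```text
time: 7.0
position: [0.4938, 0.0021, 0.2272]
tool_rot: [2.172, -2.268, -0.003]
ft_force: [0.1, -0.2, -0.5]
grip_width: 0.998
```

```bash
python3 - <<'E'
from h import *
s=ctrl.get_state();print(s['position'],s['ft_force'],s['grip_width']*87)
grab('wrist','w4');grab('side','s4');grab('top','t4')
crop('s4',190,130,310,230,6.6,'s4c')
crop('w4',180,0,330,210,2.85,'w4c')
E
```

```text
[0.49376288 0.00208227 0.22721718] [ 0.11553564 -0.20300522 -0.48592766] 86.82037410530714
```

View pics/s4c.png

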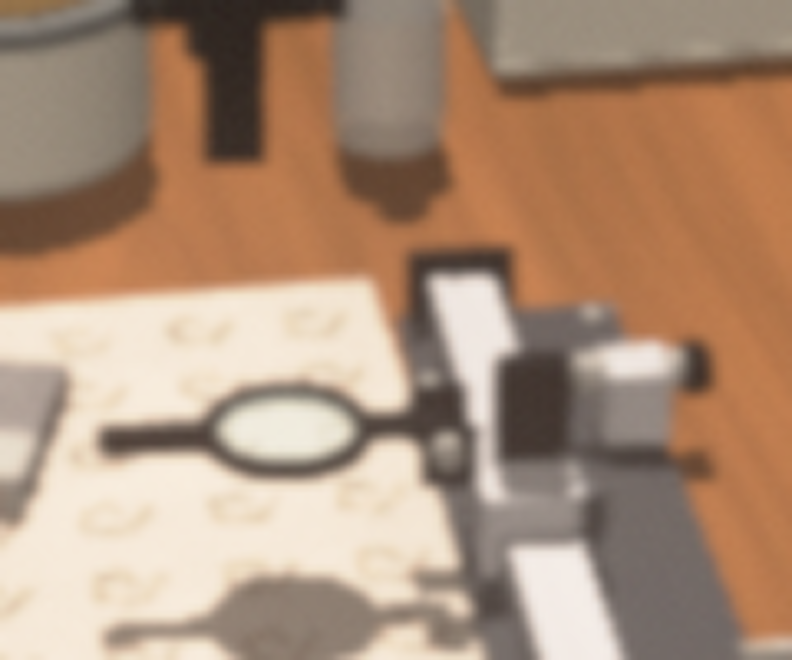

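View pics/w4.png

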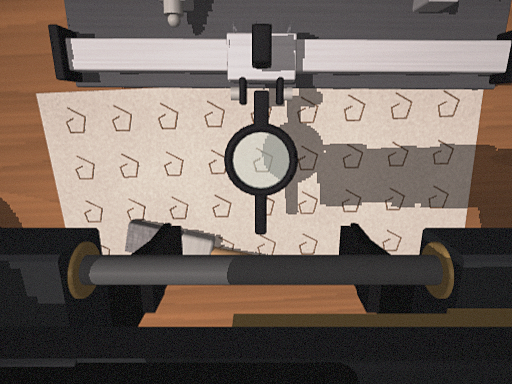

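```bash
python3 - <<'E'
from h import *
from scipy.optimize import least_squares
w,a=load('w4'),load('s4')
def pt(p,r):
    h=np.array([p[0],p[1],0])-.038*xh+[0,0,.068]
    return h-r*np.cos(p[2])*xh+[0,0,r*np.sin(p[2])]
obs=[(w,.138,(261,233)),(w,.062,(261,160)),(a,.138,(190+103/6.6,130+440/6.6)),(a,.062,(190+286/6.6,130+430/6.6))]
def f(p): return np.ravel([proj(c,pt(p,k))-uv for c,k,uv in obs])
r=least_squares(f,[.61,-.006,0]);print(r.x,r.fun.reshape(-1,2).round(1))
for th in (-.1,0,.1): print(th,[proj(c,pt([.6134,-.0042,th],k)).round(1) for c,k,uv in obs])
B=[r.x[0],r.x[1],.095]
print('block top proj',[proj(w,np.array(B)+xh*i*.015+yh*j*.008).round(1) for i,j in((1,1),(1,-1),(-1,1),(-1,-1))])
print('ball',atz(w,(173.5,19),.038), 'rail',atz(w,(66,72),.032),atz(w,(506,71),.032))
crop('w4',130,0,330,110,4,'w4c')
E
```

```text
[ 0.61450701 -0.00389766  0.00190063] [[-0.1 -0.3]
 [ 0.3 -0.5]
 [-1.6 -0.2]
 [-0.6 -0.4]]
-0.1 [array([261.2, 228. ]), array([261.6, 159.2]), array([204.1, 201.1]), array([232.5, 196.8])]
0 [array([261.2, 233.6]), array([261.6, 160.6]), array([203.6, 196.7]), array([232.3, 194.8])]
0.1 [array([261.3, 238.4]), array([261.7, 161.3]), array([203.6, 192.1]), array([232.4, 192.8])]
block top proj [array([252. ,  20.5]), array([272.2,  20.6]), array([252.1,  61.3]), array([271.7,  61.4])]
ball [0.64763396 0.07852831 0.038     ] rail [0.60592284 0.1936536  0.032     ] [ 0.5875018  -0.24876549  0.032     ]
```

View pics/w4c.png

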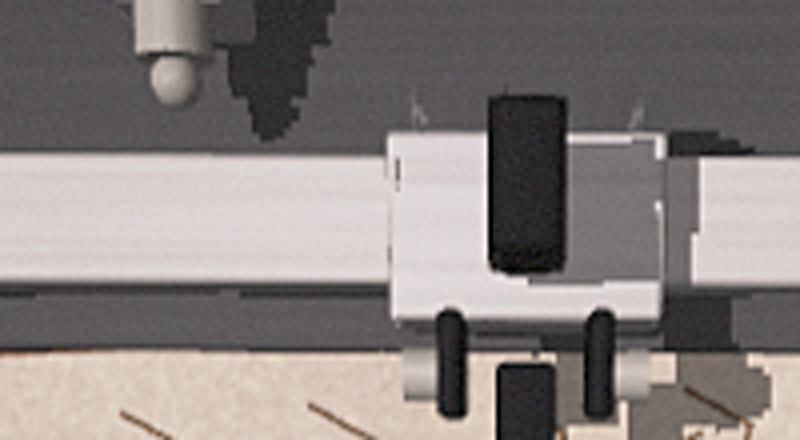

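```bash
python3 - <<'E'
from h import *
print(rel([.612,-.004,.15]),rel([.612,-.004,.073]))
E
```

```text
[ 0.0027 -0.3978  0.254   0.0015] [ 0.0026 -0.3987  0.5106  0.0015]
```

Emit:
{"name": "drive_tool", "arguments": {"rows": [[[0.0027,-0.2,0,0.001,0],[0.0027,-0.398,0.1,0.001,0],[0.0027,-0.398,0.25,0.001,60],[0.0027,-0.398,0.35,0.001,60],[0.0027,-0.398,0.45,0.001,60],[0.0027,-0.398,0.51,0.001,60],[0.0027,-0.398,0.51,0.001,60],[0.0027,-0.398,0.51,0.001,60]]]}}

```text
time: 8.15
position: [0.6146, -0.0039, 0.0763]
tool_rot: [-2.168, 2.272, -0.002]
ft_force: [-0.2, 0.3, -1.2]
grip_width: 0.76
```

```bash
python3 - <<'E'
from h import *
s=ctrl.get_state();print(s['position'],s['ft_force'],s['grip_width']*87)
grab('wrist','w5');grab('side','s5')
crop('s5',190,130,310,230,6.6,'s5c')
E
```

```text
[ 0.61458865 -0.00390339  0.07629408] [-0.22515135  0.3183035  -1.2203913 ] 66.10357795403566
```

View pics/s5c.png

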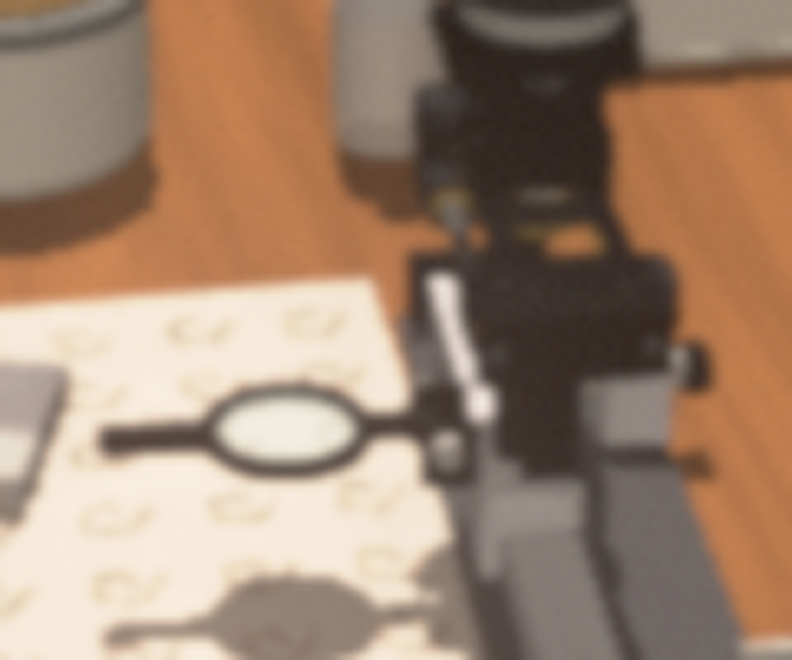

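View pics/w5.png

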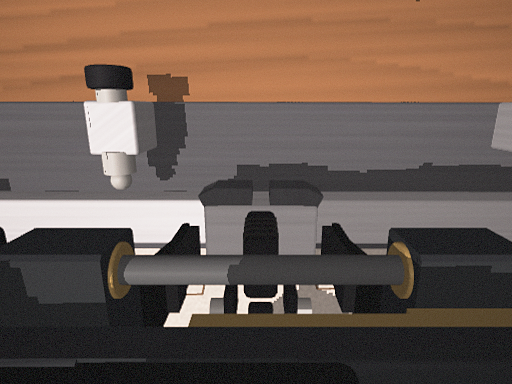

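Emit:
{"name": "drive_tool", "arguments": {"rows": [[[0,0,0,0,255],[0,0,0,0,255],[0,0,0,0,255],[0,0,0,0,255],[0,0,0,0,255],[0,0,0,0,255],[0,0,0,0,255]]], "grip_force": 25}}

```text
time: 9.12
position: [0.6138, -0.004, 0.0751]
tool_rot: [2.169, -2.273, -0.0]
ft_force: [0.2, 1.0, -0.9]
grip_width: 0.184
```

```bash
python3 - <<'E'
from h import *
s=ctrl.get_state();print(s['position'],s['ft_force'],s['grip_width']*87)
w=grab('wrist','w6')
crop('w6',80,50,340,240,3,'w6c')
b=atz(load('w5'),(121,182),.038);n=atz(load('w5'),(261,184),.05); print(b,n,(b-n)@yh,(b-s['position'])@yh)
E
```

```text
[ 0.61383415 -0.00399694  0.07507421] [ 0.1607005   0.99548185 -0.87506238] 15.975847757722239
[0.6459906  0.07842711 0.038     ] [ 0.64373516 -0.00503334  0.05      ] 0.08347254557279718 0.08387203857503667
```

View pics/w6c.png

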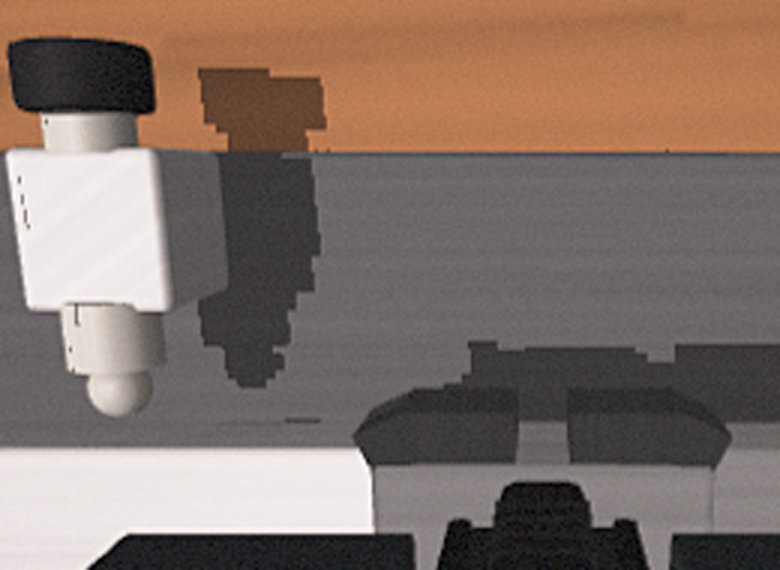

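```bash
python3 - <<'E'
from h import *
s=ctrl.get_state()
for d in (.045,.07,.0835): print(d,rel(s['position']+d*yh))
E
```

```text
0.045 [-0.15   -0.0002 -0.      0.0004]
0.07 [-0.2333 -0.0003 -0.      0.0004]
0.0835 [-0.2783 -0.0004 -0.      0.0004]
```

Emit:
{"name": "drive_tool", "arguments": {"rows": [[[-0.025,0,0,0,255],[-0.05,0,0,0,255],[-0.075,0,0,0,255],[-0.1,0,0,0,255],[-0.125,0,0,0,255],[-0.14,0,0,0,255],[-0.15,0,0,0,255],[-0.15,0,0,0,255]]]}}

```text
time: 10.18
position: [0.616, 0.0416, 0.0751]
tool_rot: [-2.169, 2.272, 0.001]
ft_force: [0.9, 1.0, -1.8]
grip_width: 0.184
```

```bash
python3 - <<'E'
from h import *
s=ctrl.get_state();print(s['position'],s['ft_force'],s['grip_width']*87, s['ft_force']@yh if hasattr(s['ft_force'],'shape') else '')
w=grab('wrist','w7')
crop('w7',130,80,390,240,3,'w7c')
E
```

```text
[0.61602942 0.04162091 0.07508325] [ 0.86071165  0.96216695 -1.84807326] 16.003119213635436 1.002357042876332
```

View pics/w7c.png

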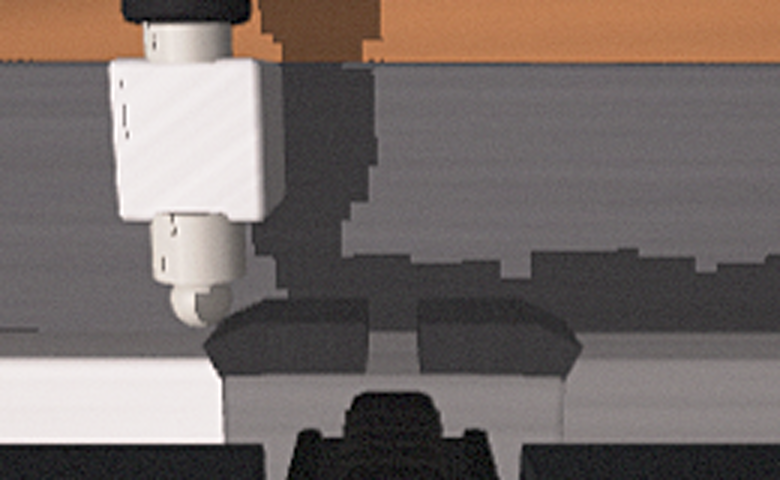

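```bash
python3 - <<'E'
from h import *
s=ctrl.get_state();w=load('w7')
b=atz(w,(130+201.5/3,80+303/3),.038)
for uv,z in (((130+392.5/3,80+376/3),.05),((130+392.5/3,80+300/3),.030)):
  n=atz(w,uv,z); print(b,n,(b-n)@yh)
print((b-s['position'])@yh)
E
```

```text
[0.64612023 0.07834801 0.038     ] [0.63307147 0.04122714 0.05      ] 0.03770421413079971
[0.64612023 0.07834801 0.038     ] [0.64313413 0.04074222 0.03      ] 0.0377057509367623
0.03811012601042612
```

Emit:
{"name": "drive_tool", "arguments": {"rows": [[[-0.015,0,0,0,255],[-0.03,0,0,0,255],[-0.045,0,0,0,255],[-0.06,0,0,0,255],[-0.075,0,0,0,255],[-0.085,0,0,0,255],[-0.095,0,0,0,255],[-0.1,0,0,0,255],[-0.1,0,0,0,255]]]}}

```text
time: 11.35
position: [0.6174, 0.0715, 0.0751]
tool_rot: [-2.169, 2.272, 0.0]
ft_force: [0.8, -2.4, -1.1]
grip_width: 0.181
```

Emit:
{"name": "drive_tool", "arguments": {"rows": [[[-0.006,0,0,0,255],[-0.01,0,0,0,255],[-0.01,0,0,0,255]]]}}

```text
time: 11.72
position: [0.6176, 0.0744, 0.0751]
tool_rot: [-2.169, 2.272, 0.0]
ft_force: [1.8, -1.9, -2.3]
grip_width: 0.179
```

Emit:
{"name": "drive_tool", "arguments": {"rows": [[[-0.006,0,0,0,255],[-0.01,0,0,0,255],[-0.01,0,0,0,255]]]}}

```text
time: 12.1
position: [0.6178, 0.0785, 0.0751]
tool_rot: [-2.169, 2.27, 0.001]
ft_force: [2.1, 1.4, -3.4]
grip_width: 0.179
```

```bash
python3 - <<'E'
from h import *
s=ctrl.get_state();print(s['position'],s['ft_force'],s['grip_width']*87)
w=grab('wrist','w8')
crop('w8',170,100,350,240,4,'w8c')
E
```

```text
[0.61779131 0.07851461 0.07511375] [ 2.12733923  1.40958941 -3.40516213] 15.549767569898046
```

View pics/w8c.png

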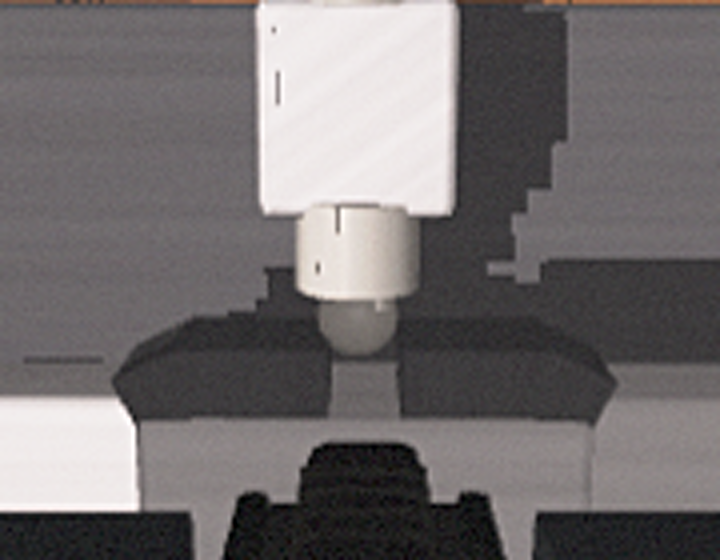

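Emit:
{"name": "drive_tool", "arguments": {"rows": [[[-0.004,0,0,0,255],[-0.004,0,0,0,255],[-0.004,0,0,0,255],[-0.004,0,0,0,255]]]}}

```text
time: 12.65
position: [0.6178, 0.0787, 0.0751]
tool_rot: [-2.169, 2.272, 0.001]
ft_force: [3.6, 2.2, -4.9]
grip_width: 0.182
```

```bash
python3 - <<'E'
from h import *
s=ctrl.get_state();print(s['position'],s['ft_force'],s['grip_width']*87)
w=grab('wrist','w9');grab('side','s9');grab('top','t9')
crop('w9',170,100,350,240,4,'w9c')
crop('s9',190,100,310,200,6.6,'s9c')
E
```

```text
[0.61779837 0.0787296  0.07513401] [ 3.60390202  2.19585862 -4.94981517] 15.79764626090132
```

View pics/w9c.png

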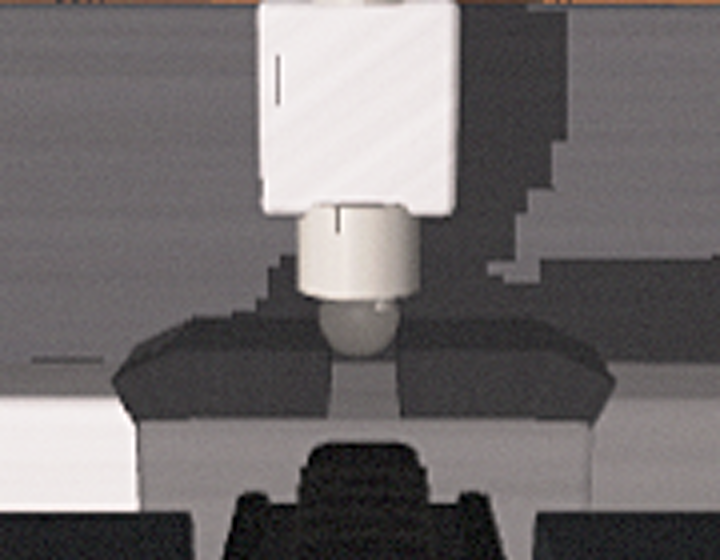

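View pics/s9c.png

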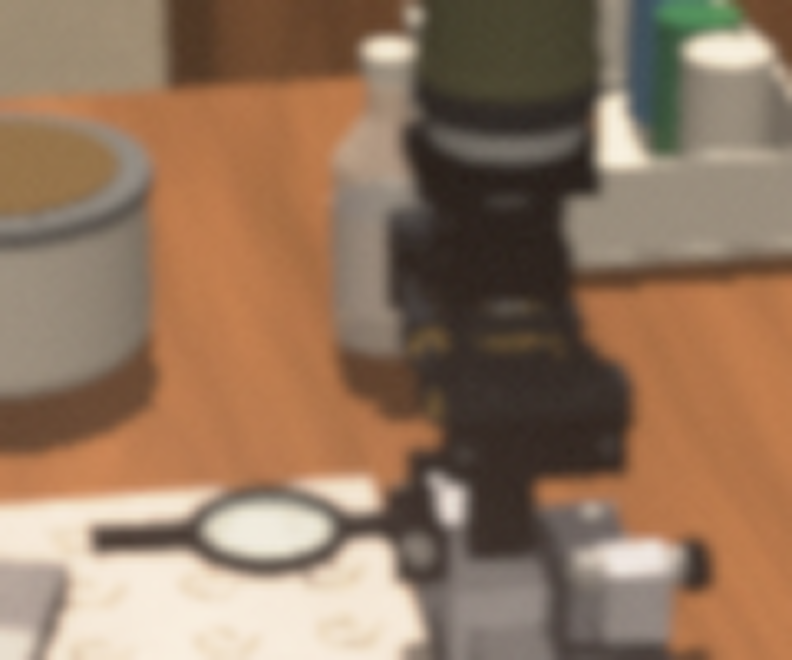

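View pics/t9.png

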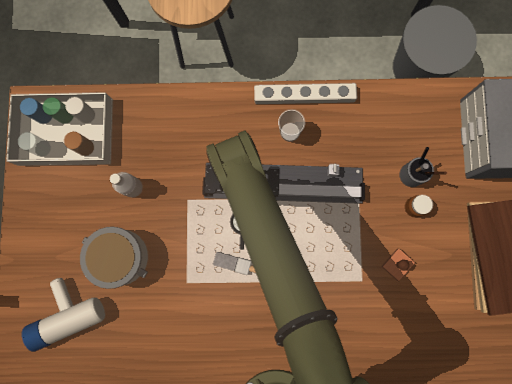

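Emit:
{"name": "drive_tool", "arguments": {"rows": [[[-0.004,0,0,0,255],[-0.004,0,0,0,255],[-0.004,0,0,0,255],[-0.004,0,0,0,255]]]}}

```text
time: 13.3
position: [0.6178, 0.0788, 0.0751]
tool_rot: [2.169, -2.273, 0.001]
ft_force: [3.5, 0.1, -3.6]
grip_width: 0.183
```

```bash
python3 - <<'E'
from h import *
s=ctrl.get_state();print(s['position'],s['ft_force'],s['torque'],s['grip_width']*87)
w=grab('wrist','w10');crop('w10',170,100,350,240,4,'w10c')
b=atz(w,(170+358/4,100+320/4),.038);n=atz(w,(170+365/4,100+418/4),.05);print(b,n,(b-n)@yh)
E
```

```text
[0.61779447 0.07884818 0.07512732] [ 3.47878121  0.13545519 -3.6142779 ] [ 0.17453437 -0.68697802 -0.00801573] 15.960021835574754
[0.64674425 0.07857232 0.038     ] [0.63528754 0.07811346 0.05      ] 0.0010080483078566671
```

View pics/w10c.png

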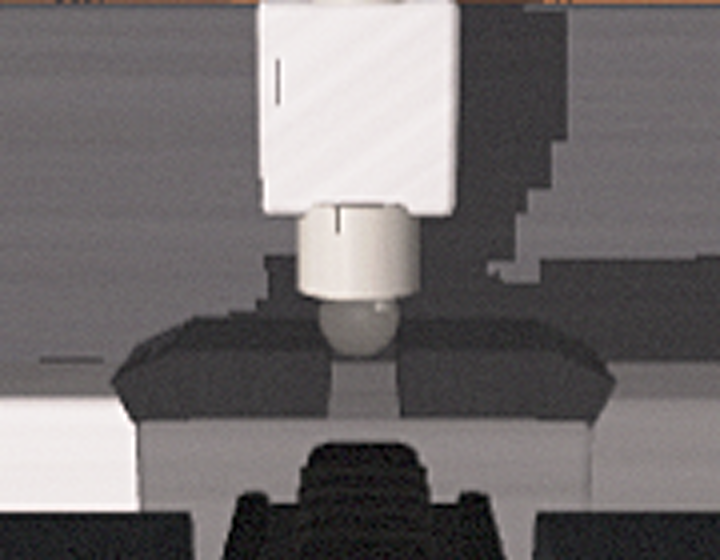

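```bash
python3 - <<'E'
from h import *
a=load('s9')
s=ctrl.get_state();B=s['position']*[1,1,0]
for th in (-.1,-.05,0,.05,.1):
    h=B-.038*xh+[0,0,.068]
    print(th,[proj(a,h-r*np.cos(th)*xh+[0,0,r*np.sin(th)]).round(1) for r in (.138,.062)])
print((190+95/6.6,100+538/6.6),(190+267/6.6,100+528/6.6))
print(s['qd'],s['time'])
E
```

```text
-0.1 [array([203. , 185.8]), array([229.8, 181.8])]
-0.05 [array([202.7, 183.7]), array([229.7, 180.8])]
0 [array([202.5, 181.5]), array([229.7, 179.9])]
0.05 [array([202.5, 179.3]), array([229.7, 178.9])]
0.1 [array([202.5, 177.1]), array([229.7, 177.9])]
(204.3939393939394, 181.5151515151515) (230.45454545454544, 180.0)
[-0.00059547 -0.00043997 -0.00023507 -0.0017532  -0.00052809 -0.00047172
 -0.00146229] 13.35
```

Emit:
{"name": "drive_tool", "arguments": {"rows": [[[0,0,0,0,255],[0,0,0,0,255],[0,0,0,0,255],[0,0,0,0,255],[0,0,0,0,255],[0,0,0,0,255]]]}}

```text
time: 14.1
position: [0.6178, 0.0791, 0.0751]
tool_rot: [2.169, -2.273, 0.0]
ft_force: [2.7, -0.5, -3.9]
grip_width: 0.177
```

```bash
python3 - <<'E'
from h import *
s=ctrl.get_state();print(s['position'],s['ft_force'],s['grip_width']*87)
print(ctrl.close_job())
E
```

```text
[0.61780607 0.07905954 0.07509929] [ 2.72072204 -0.47333942 -3.88988817] 15.393800339411493
the job is handed in; nothing more can be done
None
```

The lens is level, and the carriage is held by its grip block with the ball in the notch. I handed the job in at about 14 s, well inside the 53 s limit.

- **Lens:** I pinched the bar and swung the head down along its arc from about 0.79 rad. A fit to the wrist and side views just after release gave 0.002 rad. A check against the side view after the slide still agreed with level.
- **Carriage:** I gripped the block with 25 N and slid it about 83 mm to the ball clamp, which is on the left.
- **Ball in the notch:** The force on the tool changed from resisting (about 2 N) to pulling forward. The carriage jumped ahead of its command, then barely moved through two more 1.2 mm nudges. At the end the force along the rail was about -0.5 N and the arm was at rest.
- **Other things on the table:** I touched none of them, and the last top view shows none of those in sight shifted; the arm hid part of the brush.

**Disagreement:** The last wrist picture put the notch about 1 mm short of the ball, while the force and motion showed it seated. That 1 mm is within the 2 mm calibration and the 3 mm limit. The finger opening also read 15.4 mm at the end, a little under the 16 mm block.

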